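Hook the shoe-care tray out from under the rack and stand the toppled canisters in it

TASK

Take the long-handled hook from its rubber pad and with it drag the white carry tray out from under the wire shoe rack until the tray is wholly clear in front of it; don't touch the tray with the gripper until it is out. Lay the hook back on its pad, and stand every toppled aluminium canister upright, cap up, on the tray floor. Leave the bucket, brush and shoe trees where they are.

Things in the scene. Friction and masses are not known exactly. Their poses are not given: they have to be found in the camera images.
- hook: rake-like hook, 160 g, standing on its pad: wooden handle block 110 x 40 x 48 mm (long, wide, tall); at its front a 10 mm steel shank, axis 42 mm up, runs to a flat upright steel plate 70 mm wide, 6 thick, 47 tall, reaching down to underside level, 180 mm ahead of the origin. Origin: centre of the handle's underside (grip here across the 40 mm); x along the shank to the plate, z up
- hook_mid (a point): middle of the hook tool's overall length, 64 mm ahead of its origin along its x and 20 mm above its underside
- pad: black rubber pad fixed on the shelf at the right, 280 x 140 x 3 mm, the hook's resting place. Origin at the centre of its underside; x along its long side
- rack: fixed low wire shoe rack, 520 mm wide (y), 220 mm deep (x), 10 mm legs at its four corners, flat top of parallel wires with its underside 165 mm above the shelf; open below at the front. Origin on the shelf below the middle of its front edge; x points into the depth away from the robot, y along the front edge, z up
- tray: white plastic open carry tray, outside 100 mm (x) x 270 mm (y) x 30 mm high, walls and floor 4 mm thick, empty, 350 g, slides on the shelf; starts under the rack with its near wall 20 to 50 mm behind the rack's front edge. Origin at the centre of its underside; its near long wall is at x = -50 mm
- can0: square aluminium canister, 45 x 45 mm section, 95 mm long including a round black cap (34 mm wide, 10 long) on its top end, 160 g; starts lying on a side face, cap end towards the robot or to the right. Origin at its centre (22.5 mm up when lying, 47.5 above its support when upright); own x runs from base to cap, y and z are side-face normals. Two or three of the three are present
- can1: square aluminium canister, 45 x 45 mm section, 95 mm long including a round black cap (34 mm wide, 10 long) on its top end, 160 g; starts lying on a side face, cap end towards the robot or to the right. Origin at its centre (22.5 mm up when lying, 47.5 above its support when upright); own x runs from base to cap, y and z are side-face normals. Two or three of the three are present
- can2: square aluminium canister, 45 x 45 mm section, 95 mm long including a round black cap (34 mm wide, 10 long) on its top end, 160 g; starts lying on a side face, cap end towards the robot or to the right. Origin at its centre (22.5 mm up when lying, 47.5 above its support when upright); own x runs from base to cap, y and z are side-face normals. Two or three of the three are present
- bucket: small red bucket, 84 mm across the rim, 90 mm high, standing left of the rack; leave alone. Origin at the centre of its underside
- brush: shoe brush 160 x 45 x 40 mm, walnut handle over black bristles; leave alone. Origin at the centre of its underside
- shoetree0: wooden shoe tree about 205 x 64 x 64 mm, right of the rack; leave alone. Origin below its middle
- shoetree1: second wooden shoe tree, the same; leave alone. Origin below its middle
Things that resemble listed ones, but are neither listed nor needed, are in the scene too. Leave any green look-alike of the hook alone.

How it is judged:
By the outcome, as a careful person would: the job done as asked, in the order asked, and still so for the second after the job is handed in, with the robot touching nothing.
Of can0, can1, can2 only 2 to 3 are there at a start; the rules pass over those that are not, and their reading is None.
At some moment in a run one of hook may be knocked a few centimetres aside while the robot is not near it.
Once in a run the grip may slacken for a moment while it holds something.
It also fails if it takes over 210 s, if anything falls off the work surface, if the arm or the gripper's body presses on something with over 40 N, if the wrist force passes 120 N, or if a joint passes its speed limit or range.

ROBOT

A 6-joint arm with a two-finger parallel gripper is mounted at the origin on the work surface. World frame = base frame: x ahead of the robot, y to its left, z up, the work surface at z = 0. Lengths are in m, angles in rad, forces in N, time in s.
With the tool pointing down it reaches from about 0.35 to 0.85 m from the base axis. Payload 8.1 kg.
Tool frame: the origin (TCP) lies on the front face of the gripper's body, between the roots of the fingers; the fingertips stand 84 mm ahead of it and the grasp point (between the pads) lies 65 mm ahead of it; x points along the fingers, y is the direction in which the jaws open and shut, and the axes are right-handed (so a half turn about x gives the same grasp; the last joint's range is limited). The gripper opens to 93 mm and grips with 3 to 60 N. Pads are 15 mm wide; open, the fingers measure 128 mm over their backs; the gripper's body (75 mm by 188 mm) begins 65 mm behind the grasp point.
Start: joints at [1.067, 0.13, 1.488, -0, 1.523, -0.085], TCP at [0.244, 0.548, 0.303] pointing down, gripper open.
Joint ranges: [-2.96, 2.96], [-0.89, 2.26], [0.02, 2.5], [-1.34, 4.48], [0, 2.73], [-2.66, 2.66]. Speed limits (rad/s): [2.39, 2.39, 2.79, 3.14, 3.14, 3.14].

INTERFACE

Orientations are given as a rotation vector (axis times angle).
In Python, from plant import telemetry, read_camera, camera_params, robot gives the robot as it stands.
- The arm moves only by the tool step_arm, never from a script. Its argument "commands" is a list of rows, each an object with "xyz": the shift along the tool's x, y, z in mm, a list of three; "turn": the turn, a rotation vector about the tool's x, y, z in rad, a list of three; "grip": the finger opening in mm, from 0 to 93. In form: [{"xyz": [dx, dy, dz], "turn": [ax, ay, az], "grip": grip}, ...]. A call has 1 to 12 rows; each row is the pose to reach, as a shift and turn from the pose commanded when the call began, along the tool's axes at that moment; what a row does not reach only later rows make up. A row lasts 1/8 s, in which the tool goes at most 62.5 mm and 10.7 degrees, less where a joint would pass 70% of its speed; a pose out of reach is approached as far as the arm can. A call with a gripper value outside its range is refused whole. The fingers move at their own pace and stop on an object; "force" is the grip in N (left out, the last holds). Time passes only in rows, so rows that repeat a pose let the fingers close. It gives the time, the measured TCP pose, the force and the opening at its end, in the units of the state.
- telemetry.read_state(): the state, without advancing time (a new reading comes with each control period).
- read_camera(name): name is "scene" or "top" or "wrist"; returns the picture (384x512x3 uint8, red, green, blue); there is no depth.
- camera_params(name): a dict with "mtx" (3x3 intrinsics, pixels), "k1" (the pictures are not rectified: a ray, as slopes to the right and down, at radius r is drawn at 1 + k1 r^2 times it, then the intrinsics apply), "rvec" (rotation vector, rad) and "tvec" (3), from world to camera coordinates, as OpenCV has them. Camera axes: x right, y down, z forward; pixel columns grow to the right and rows downward; lengths in m; the calibration is good to about 2 mm. A picture is of the moment at which its call begins: read the wrist's pose just before it. camera_params takes no time and is no camera call; for the wrist camera it gives the pose at the moment of the call.
- robot.close_job(): hands the job in, once; it reports no verdict.
The state is a dict: "t": time; "q": joint angles; "dq": joint speeds; "joint_torque": joint torques, N m; "tool_pos": TCP position; "orientation": TCP orientation; "force": force on the tool from outside, world axes, zero at the start; "wrist_torque": the same for the moment, N m; "opening": finger opening in m.
Only numpy, scipy, OpenCV 4.12 (cv2) and the standard library are available. Lean on these libraries where they do the work, as an engineer would, in place of code of your own. Each camera call takes 0.05 s, during which the arm holds its last target. There are 200 camera calls.

## Working session

There is one attempt and no reset: what is moved stays moved. The work goes in short steps, Python scripts to look and compute and a tool call to move; the robot and the scene stay as the last step left them, time stands still between calls to the robot, and variables do not carry over. Pictures are saved under pics/ and viewed, about 12 in all and at most 16, crops included, and the job is handed in when it is done.

Besides the shell and the picture viewer there is one more tool, called after "Emit:" in YAML: its name, and indented under it one key for each argument. step_arm: Moves the arm, as the interface text tells. Its arguments: {"type":"object","properties":{"commands":{"type":"array"},"force":{"type":"number"}},"required":["commands"]}

```bash
mkdir -p pics; cat > h.py <<'E'
import numpy as np, cv2
from plant import telemetry, read_camera, camera_params, robot
def snap(n,fn=None):
    im=read_camera(n)
    p=camera_params(n)
    if fn: cv2.imwrite('pics/'+fn,im[:,:,::-1])
    return im,p
def ray(p,uv):
    m=np.array(p['mtx'],float); d=((np.array(uv,float)-m[:2,2])/[m[0,0],m[1,1]])
    s=d.copy()
    for _ in range(20): s=d/(1+p['k1']*(s@s))
    R=cv2.Rodrigues(np.array(p['rvec'],float))[0]
    t=np.array(p['tvec'],float).ravel()
    return -R.T@t, R.T@np.array([s[0],s[1],1])
def pt(p,uv,z):
    o,d=ray(p,uv); return o+d*(z-o[2])/d[2]
def pix(p,X):
    R=cv2.Rodrigues(np.array(p['rvec'],float))[0]
    c=R@np.array(X,float)+np.array(p['tvec'],float).ravel(); s=c[:2]/c[2]
    s=s*(1+p['k1']*(s@s)); m=np.array(p['mtx']); return s*[m[0,0],m[1,1]]+m[:2,2]
def tool():
    s=telemetry.read_state(); return np.array(s['tool_pos']),cv2.Rodrigues(np.array(s['orientation'],float))[0],s
def go(X,yaw=None):
    """tool-frame shift (mm) to bring TCP to X"""
    p,R,s=tool(); return np.round(R.T@(np.array(X)-p)*1000,1)
E
python3 - <<'E'
from h import *
for n in('scene','top'):
    im,p=snap(n,n+'0.png'); print(n,p)
print(telemetry.read_state()); print(tool()[1].round(3))
E
```

```text
scene {'mtx': array([[368.25634835,   0.        , 248.35795535],
       [  0.        , 368.25634835, 193.67083003],
       [  0.        ,   0.        ,   1.        ]]), 'k1': 0.030280682777511662, 'rvec': array([ 1.55644324,  1.84929783, -0.88447442]), 'tvec': array([ 0.1686416 , -0.31516645,  1.65497297])}
top {'mtx': array([[433.69587173,   0.        , 251.52481481],
       [  0.        , 433.69587173, 192.02628795],
       [  0.        ,   0.        ,   1.        ]]), 'k1': 0.006791912033770089, 'rvec': array([ 2.11856077, -2.17443891,  0.14540759]), 'tvec': array([-0.06026896,  0.60296255,  1.71849347])}
{'t': 0.1, 'q': array([ 1.06660611e+00,  1.31107916e-01,  1.48914529e+00, -1.94280494e-05,
        1.52301618e+00, -8.54016060e-02]), 'dq': array([-1.64374483e-04, -4.64787894e-04, -5.32757991e-05, -7.56866305e-04,
        6.21730285e-04, -1.81752727e-03]), 'joint_torque': array([ 9.20673920e-04, -5.61341822e+01, -4.93096232e+01,  7.70387566e-02,
        2.90335331e-02, -8.67855965e-05]), 'tool_pos': array([0.24379821, 0.54782965, 0.30179271]), 'orientation': array([ 0.32722857,  1.54619213, -0.32977299]), 'force': array([0.33157787, 0.09873162, 0.36655354]), 'wrist_torque': array([-0.02154735, -0.00206964, -0.02717074]), 'opening': 0.09317159480340573}
[[-0.001  0.407  0.914]
 [-0.001  0.914 -0.407]
 [-1.    -0.002 -0.   ]]
```

```bash
python3 - <<'E'
import cv2
for n in('scene','top'):
    cv2.imwrite(f'pics/{n}0b.png',cv2.resize(cv2.imread(f'pics/{n}0.png'),(800,600),interpolation=cv2.INTER_CUBIC))
E
```

```text
(no output)
```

View pics/top0b.png

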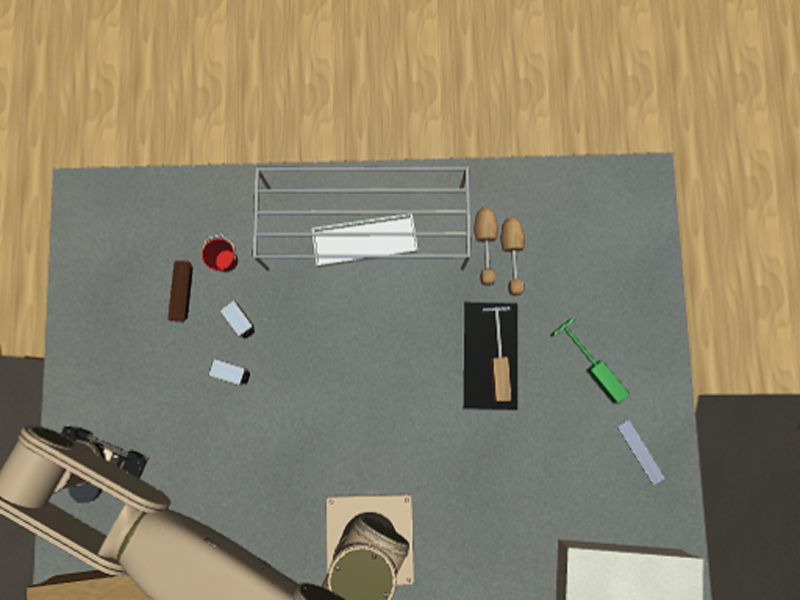

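View pics/scene0b.png

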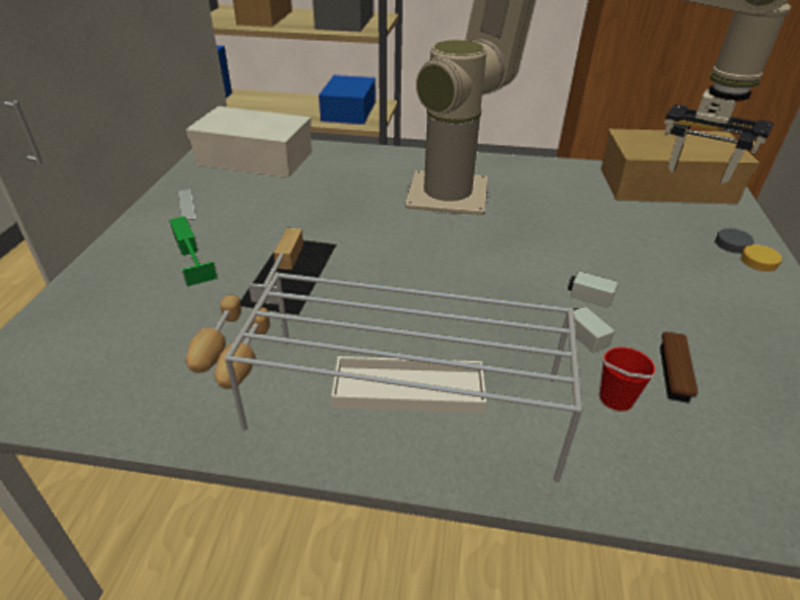

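The top view (800x600 scale) shows two canisters, at (237,318) and (229,372), with caps to the right and near side. The tray is under the rack at (365,240).

Hook candidates:
- Wooden handle on the black pad, (502,380), plate at (497,309).
- Green look-alike, (607,382).
- Grey bar, (640,452).
- Shoe trees, (487,245) and (513,255).

I choose the wooden one on the black pad. Next I measure and check it in a crop.

```bash
cat > m.py <<'E'
from h import *
def blobs(p,im,mask,z,amin,box=None):
    mask=mask.astype(np.uint8)*255
    if box: b=np.zeros_like(mask); b[box[1]:box[3],box[0]:box[2]]=1; mask=mask*b
    for c in cv2.findContours(mask,cv2.RETR_EXTERNAL,cv2.CHAIN_APPROX_NONE)[0]:
        if cv2.contourArea(c)<amin: continue
        q=np.array([pt(p,u,z)[:2] for u in c[:,0,:]],np.float32)
        r=cv2.minAreaRect(q); yield c[:,0].mean(0).round(),cv2.boxPoints(r).round(4),np.round(r[0],4),np.round(r[1],4),r[2]
E
python3 - <<'E'
from m import *
im=cv2.imread('pics/top0.png')[:,:,::-1]; p=camera_params('top')
hsv=cv2.cvtColor(np.ascontiguousarray(im),cv2.COLOR_RGB2HSV); H,S,V=[hsv[...,i].astype(int) for i in range(3)]
for (u,v) in [(502,380),(365,240),(237,318),(228,370),(480,380),(300,400),(248,331)]: print((u,v),hsv[int(v*.64),int(u*.64)])
print('wood');  [print(b) for b in blobs(p,im,(S>80)&(H<25)&(V>90),.051,60,(290,220,340,262))]
print('pad');  [print(b) for b in blobs(p,im,(V<40),.003,200,(290,180,340,270))]
print('white'); [print(b) for b in blobs(p,im,(S<60)&(V>170),.03,60,(120,120,300,250))]
print('white can'); [print(b) for b in blobs(p,im,(S<60)&(V>170),.045,60,(130,180,165,250))]
for n,uv in {'rackFL':(255,258),'rackFR':(469,257),'rackBL':(256,168),'rackBR':(468,167)}.items(): print(n,pt(p,np.array(uv)*.64,.17).round(3))
for n,uv in {'cap0':(249,331),'cap1':(244,378)}.items(): print(n,pt(p,np.array(uv)*.64,.0225).round(3))
a=cv2.resize(im[185:270,290:345],(388,600),interpolation=cv2.INTER_CUBIC); b=cv2.resize(im[180:265,125:180],(388,600),interpolation=cv2.INTER_CUBIC)
cv2.imwrite('pics/crop1.png',np.hstack([a,b])[:,:,::-1])
E
```

```text
(502, 380) [ 17 100 176]
(365, 240) [ 78   5 233]
(237, 318) [103  35 210]
(228, 370) [103  35 211]
(480, 380) [60  8 32]
(300, 400) [ 56  14 126]
(248, 331) [21 60 68]
wood
(array([321., 242.]), array([[ 0.336 , -0.3283],
       [ 0.3371, -0.3669],
       [ 0.4478, -0.3638],
       [ 0.4467, -0.3252]], dtype=float32), array([ 0.3919, -0.3461]), array([0.1107, 0.0387]), 1.5811189413070679)
pad
(array([314., 228.]), array([[ 0.3145, -0.3865],
       [ 0.5889, -0.4005],
       [ 0.5958, -0.265 ],
       [ 0.3214, -0.2511]], dtype=float32), array([ 0.4551, -0.3258]), array([0.1356, 0.2748]), 87.08512878417969)
white
(array([145., 238.]), array([[0.3967, 0.3276],
       [0.4353, 0.3148],
       [0.4608, 0.392 ],
       [0.4222, 0.4047]], dtype=float32), array([0.4288, 0.3598]), array([0.0812, 0.0406]), 71.69268798828125)
(array([151., 203.]), array([[0.5227, 0.3307],
       [0.5465, 0.297 ],
       [0.6127, 0.3438],
       [0.589 , 0.3775]], dtype=float32), array([0.5677, 0.3372]), array([0.0811, 0.0412]), 35.20931625366211)
(array([231., 154.]), array([[ 0.695 ,  0.1235],
       [ 0.7369, -0.1462],
       [ 0.833 , -0.1313],
       [ 0.7911,  0.1385]], dtype=float32), array([ 0.764 , -0.0039]), array([0.0973, 0.273 ]), 8.837089538574219)
white can
(array([145., 238.]), array([[0.3964, 0.3241],
       [0.4346, 0.3115],
       [0.4599, 0.3879],
       [0.4217, 0.4006]], dtype=float32), array([0.4281, 0.356 ]), array([0.0805, 0.0403]), 71.69268798828125)
(array([151., 203.]), array([[0.5213, 0.3272],
       [0.5448, 0.2938],
       [0.6105, 0.3402],
       [0.587 , 0.3735]], dtype=float32), array([0.5659, 0.3337]), array([0.0804, 0.0408]), 35.20930099487305)
rackFL [0.695 0.256 0.17 ]
rackFR [ 0.684 -0.263  0.17 ]
rackBL [0.922 0.255 0.17 ]
rackBR [ 0.91 -0.27  0.17]
cap0 [0.532 0.302 0.022]
cap1 [0.41  0.315 0.022]
```

View pics/crop1.png

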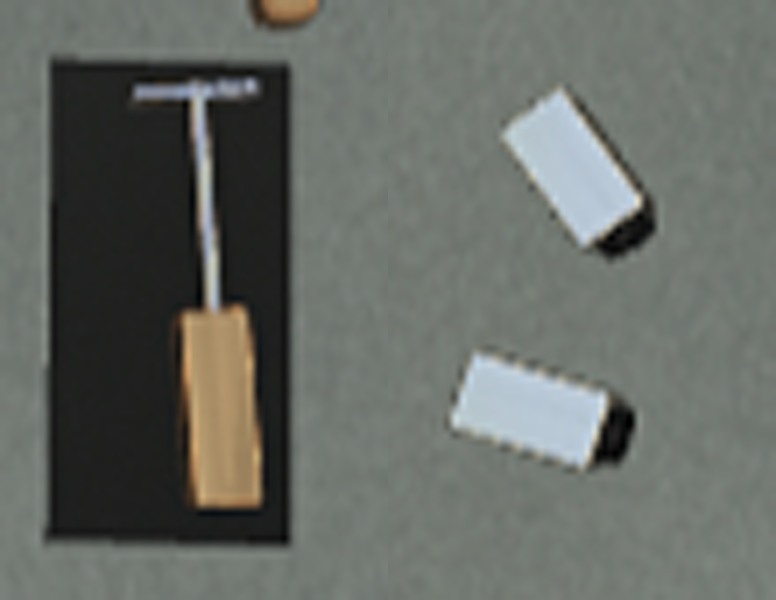

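```bash
cat >> h.py <<'E'
def Rt(jaw,ax=(0,0,-1)):
    """tool x along ax, jaw axis azimuth (deg) """
    x=np.array(ax,float); x/=np.linalg.norm(x); j=np.radians(jaw)
    y=np.array([np.cos(j),np.sin(j),0]); y-=x*(x@y); y/=np.linalg.norm(y)
    return np.c_[x,y,np.cross(x,y)]
def plan(X,R1,g=.065):
    """grasp point at X, orientation R1"""
    p,R,s=tool(); T=np.array(X)-R1[:,0]*g
    d=R.T@(T-p)*1000; w=cv2.Rodrigues(R.T@R1)[0].ravel()
    print('xyz',d.round(0),'turn',w.round(3),'rows',round(max(np.linalg.norm(d)/62.5,np.degrees(np.linalg.norm(w))/10.7),1))
E
python3 - <<'E'
from h import *
p=camera_params('top')
a=pt(p,(317.9,197.8),.047); h=np.array([.392,-.346]); print(a, np.degrees(np.arctan2(*(a[:2]-h)[::-1])),np.linalg.norm(a[:2]-h))
plan((.45,.1,.25),Rt(92)); plan((.42,-.345,.18),Rt(92))
E
```

```text
[ 0.56987353 -0.34312857  0.047     ] 0.9248495243445768 0.17789670910844996
xyz [ -13. -325.  370.] turn [-0.454 -0.001  0.002] rows 7.9
xyz [  58. -744.  524.] turn [-0.454 -0.001  0.002] rows 14.6
```

Emit:
step_arm:
  commands:
    - {"xyz": [-13, -160, 270], "turn": [-0.2, 0, 0], "grip": 93}
    - {"xyz": [-13, -160, 270], "turn": [-0.2, 0, 0], "grip": 93}
    - {"xyz": [-13, -160, 270], "turn": [-0.2, 0, 0], "grip": 93}
    - {"xyz": [-13, -160, 270], "turn": [-0.3, 0, 0], "grip": 93}
    - {"xyz": [-13, -325, 370], "turn": [-0.44, 0, 0], "grip": 93}
    - {"xyz": [-13, -325, 370], "turn": [-0.44, 0, 0], "grip": 93}
    - {"xyz": [-13, -325, 370], "turn": [-0.44, 0, 0], "grip": 93}
    - {"xyz": [-13, -325, 370], "turn": [-0.44, 0, 0], "grip": 93}

```text
t: 1.1
tool_pos: [0.4489, 0.1022, 0.3155]
orientation: [-0.017, 1.571, 0.017]
force: [1.9, -0.6, -0.1]
opening: 0.0928
```

```bash
python3 - <<'E'
from h import *
im,p=snap('top','top1.png')
print(tool()[0])
plan((.405,-.345,.18),Rt(91.3))
E
```

```text
[0.45043087 0.09561218 0.31555853]
xyz [  72. -439.  -53.] turn [-0.006  0.001  0.004] rows 7.2
```

View pics/top1.png

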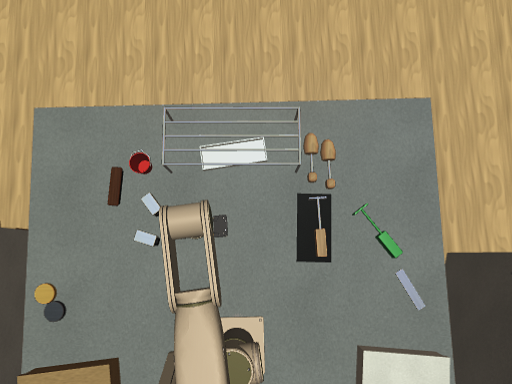

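Only two canisters are present: where the arm had been hiding the view there are just the dark and yellow discs at (45,295). The hook is unmoved, with its handle at (321,242).

Emit:
step_arm:
  commands:
    - {"xyz": [72, -439, -53], "turn": [-0.006, 0, 0], "grip": 93}
    - {"xyz": [72, -439, -53], "turn": [-0.006, 0, 0], "grip": 93}
    - {"xyz": [72, -439, -53], "turn": [-0.006, 0, 0], "grip": 93}
    - {"xyz": [72, -439, -53], "turn": [-0.006, 0, 0], "grip": 93}
    - {"xyz": [72, -439, -53], "turn": [-0.006, 0, 0], "grip": 93}
    - {"xyz": [72, -439, -53], "turn": [-0.006, 0, 0], "grip": 93}
    - {"xyz": [72, -439, -53], "turn": [-0.006, 0, 0], "grip": 93}
    - {"xyz": [72, -439, -53], "turn": [-0.006, 0, 0], "grip": 93}
    - {"xyz": [72, -439, -53], "turn": [-0.006, 0, 0], "grip": 93}
    - {"xyz": [72, -439, -53], "turn": [-0.006, 0, 0], "grip": 93}

```text
t: 2.4
tool_pos: [0.4057, -0.3345, 0.2438]
orientation: [-0.022, 1.571, 0.023]
force: [0.8, -0.7, -0.2]
opening: 0.0929
```

```bash
python3 - <<'E'
from m import *
im,p=snap('wrist','wrist1.png')
print(tool()[0])
hsv=cv2.cvtColor(np.ascontiguousarray(im),cv2.COLOR_RGB2HSV); H,S,V=[hsv[...,i].astype(int) for i in range(3)]
[print(b) for b in blobs(p,im,(S>80)&(H<25)&(V>90),.051,400)]
plan((.405,-.345,.031),Rt(91.3))
E
```

```text
[ 0.40586305 -0.3345088   0.24404132]
(array([372., 361.]), array([[ 0.5819, -0.0222],
       [ 0.5915, -0.3621],
       [ 0.6341, -0.3609],
       [ 0.6245, -0.021 ]], dtype=float32), array([ 0.608 , -0.1916]), array([0.0426, 0.34  ]), 1.6193881034851074)
(array([201., 355.]), array([[ 0.5744, -0.4108],
       [ 0.635 , -0.4115],
       [ 0.6354, -0.3752],
       [ 0.5748, -0.3745]], dtype=float32), array([ 0.6049, -0.393 ]), array([0.0363, 0.0606]), 89.32405090332031)
(array([ 74., 302.]), array([[ 0.4954, -0.5342],
       [ 0.5747, -0.5549],
       [ 0.5831, -0.5225],
       [ 0.5039, -0.5018]], dtype=float32), array([ 0.5393, -0.5283]), array([0.0335, 0.0819]), 75.35303497314453)
(array([438., 302.]), array([[ 0.4835, -0.1285],
       [ 0.4941, -0.161 ],
       [ 0.5732, -0.1352],
       [ 0.5626, -0.1027]], dtype=float32), array([ 0.5283, -0.1318]), array([0.0832, 0.0342]), 18.058746337890625)
(array([244., 173.]), array([[ 0.3366, -0.3264],
       [ 0.3377, -0.3678],
       [ 0.4482, -0.3648],
       [ 0.4471, -0.3234]], dtype=float32), array([ 0.3924, -0.3456]), array([0.1105, 0.0414]), 1.5468260049819946)
xyz [148. -10.  -1.] turn [0.006 0.    0.   ] rows 2.4
```

View pics/wrist1.png

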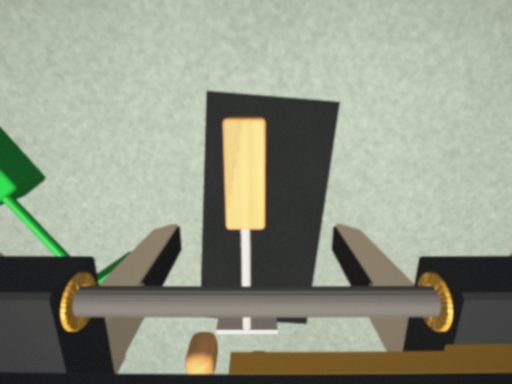

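The wrist view shows the wooden handle at (244,173) between the fingers, matching the top view. Descend and grip.

Emit:
step_arm:
  commands:
    - {"xyz": [60, -10, -1], "turn": [0, 0, 0], "grip": 93}
    - {"xyz": [110, -10, -1], "turn": [0, 0, 0], "grip": 93}
    - {"xyz": [148, -10, -1], "turn": [0, 0, 0], "grip": 93}
    - {"xyz": [148, -10, -1], "turn": [0, 0, 0], "grip": 93}
    - {"xyz": [148, -10, -1], "turn": [0, 0, 0], "grip": 93}
    - {"xyz": [148, -10, -1], "turn": [0, 0, 0], "grip": 30}
    - {"xyz": [148, -10, -1], "turn": [0, 0, 0], "grip": 30}
    - {"xyz": [148, -10, -1], "turn": [0, 0, 0], "grip": 30}
    - {"xyz": [148, -10, -1], "turn": [0, 0, 0], "grip": 30}
    - {"xyz": [148, -10, -1], "turn": [0, 0, 0], "grip": 30}
  force: 50

```text
t: 3.7
tool_pos: [0.4045, -0.3458, 0.0957]
orientation: [-0.021, 1.571, 0.021]
force: [0.1, -0.4, -0.2]
opening: 0.0475
```

Emit:
step_arm:
  commands:
    - {"xyz": [0, 0, 0], "turn": [0, 0, 0], "grip": 20}
    - {"xyz": [0, 0, 0], "turn": [0, 0, 0], "grip": 20}
    - {"xyz": [-40, 0, 0], "turn": [0, 0, 0], "grip": 20}
    - {"xyz": [-90, 0, 0], "turn": [0, 0, 0], "grip": 20}
    - {"xyz": [-90, 0, 0], "turn": [0, 0, 0], "grip": 20}
    - {"xyz": [-90, 0, 0], "turn": [0, 0, 0], "grip": 20}

```text
t: 4.45
tool_pos: [0.4043, -0.3455, 0.185]
orientation: [-0.021, 1.571, 0.022]
force: [-0.4, 0.2, -2.3]
opening: 0.0398
```

```bash
python3 - <<'E'
from h import *
plan((.42,-.057,.10),Rt(98.8)); plan((.573,-.0335,.10),Rt(98.8))
E
```

```text
xyz [ 20. 288.  24.] turn [-0.126 -0.    -0.001] rows 4.6
xyz [ 20. 307. 177.] turn [-0.126 -0.    -0.001] rows 5.7
```

Emit:
step_arm:
  commands:
    - {"xyz": [20, 60, 10], "turn": [-0.03, 0, 0], "grip": 20}
    - {"xyz": [20, 110, 15], "turn": [-0.06, 0, 0], "grip": 20}
    - {"xyz": [20, 160, 20], "turn": [-0.08, 0, 0], "grip": 20}
    - {"xyz": [20, 210, 24], "turn": [-0.1, 0, 0], "grip": 20}
    - {"xyz": [20, 260, 24], "turn": [-0.126, 0, 0], "grip": 20}
    - {"xyz": [20, 288, 24], "turn": [-0.126, 0, 0], "grip": 20}
    - {"xyz": [20, 288, 24], "turn": [-0.126, 0, 0], "grip": 20}
    - {"xyz": [20, 288, 24], "turn": [-0.126, 0, 0], "grip": 20}

```text
t: 5.45
tool_pos: [0.42, -0.0575, 0.1645]
orientation: [-0.12, 1.57, 0.121]
force: [0.5, 0.6, -0.9]
opening: 0.0399
```

```bash
python3 - <<'E'
from h import *
s,p=snap('scene'); t,q=snap('top')
print(tool()[0],tool()[2]['opening'])
a=cv2.resize(s[120:290,120:420],(800,453)); cv2.imwrite('pics/s2.png',a[:,:,::-1]); cv2.imwrite('pics/t2.png',t[:,:,::-1])
# expected plate centre top & bottom pixels if level, in the crop
for X in [(.586,-.031,.114),(.586,-.031,.067)]: print((pix(p,X)-[120,120])*800/300, pix(q,X))
E
```

```text
[ 0.42039334 -0.05803794  0.16503609] 0.039962060149991575
[376.29062924 156.29749233] [239.95656246 193.61539081]
[375.29928608 188.19125637] [240.34350953 195.21185024]
```

View pics/s2.png

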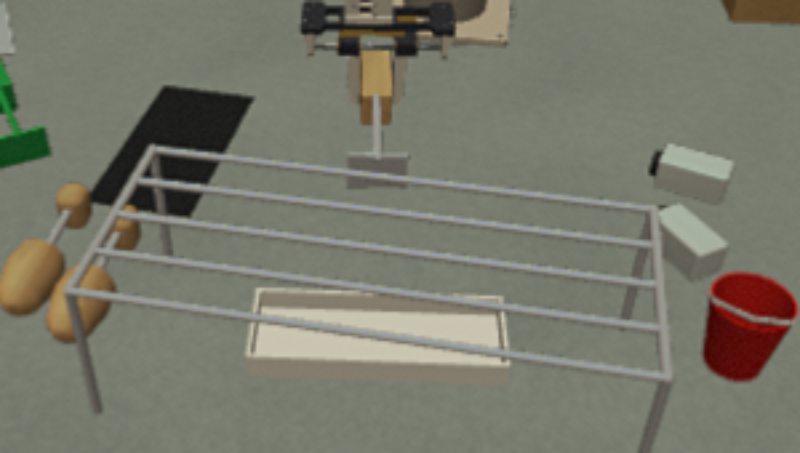

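The scene crop shows the hook held level, plate at (377,170) where predicted. The tray's near rim runs from (258,290) to (503,298). Advance and lower into the tray.

Emit:
step_arm:
  commands:
    - {"xyz": [0, 0, 50], "turn": [0, 0, 0], "grip": 20}
    - {"xyz": [0, 0, 100], "turn": [0, 0, 0], "grip": 20}
    - {"xyz": [0, 0, 140], "turn": [0, 0, 0], "grip": 20}
    - {"xyz": [0, 0, 155], "turn": [0, 0, 0], "grip": 20}
    - {"xyz": [0, 0, 155], "turn": [0, 0, 0], "grip": 20}
    - {"xyz": [0, 0, 155], "turn": [0, 0, 0], "grip": 20}

```text
t: 6.3
tool_pos: [0.5731, -0.0344, 0.1651]
orientation: [-0.119, 1.569, 0.12]
force: [0.1, 0.2, -1.7]
opening: 0.0399
```

```bash
python3 - <<'E'
from h import *
s,p=snap('scene'); t,q=snap('top')
print(tool()[0],tool()[2]['opening'])
a=cv2.resize(s[180:290,180:340],(800,550)); cv2.imwrite('pics/s3.png',a[:,:,::-1])
b=cv2.resize(t[90:250,180:310],(488,600)); cv2.imwrite('pics/t3.png',b[:,:,::-1])
E
```

```text
[ 0.57308916 -0.03413395  0.16550734] 0.039899022657886404
```

View pics/s3.png

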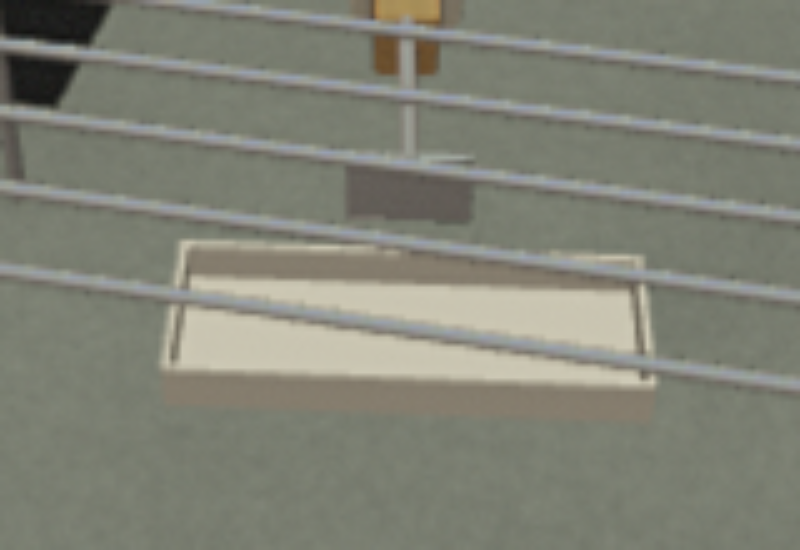

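```bash
python3 - <<'E'
from h import *
p=camera_params('scene')
f=lambda u:(u[0]/5+180,u[1]/5+180)
for n,u,z in [('nearR',(183,242),.03),('nearL',(643,258),.03),('farR',(165,370),.03),('farL',(655,383),.03),('plate botR',(347,219),.072),('plate botL',(470,222),.072)]: print(n,pt(p,f(u),z).round(4))
E
```

```text
nearR [ 0.7401 -0.1391  0.03  ]
nearL [0.7067 0.1284 0.03  ]
farR [ 0.8391 -0.1252  0.03  ]
farL [0.8023 0.1389 0.03  ]
plate botR [ 0.7479 -0.04    0.072 ]
plate botL [0.7383 0.0287 0.072 ]
```

Near wall is at x≈0.723 and the plate at x≈0.743, so there is about 13 mm clearance inside the wall. Lower 64 mm, then pull gently.

Emit:
step_arm:
  commands:
    - {"xyz": [25, 0, 0], "turn": [0, 0, 0], "grip": 20}
    - {"xyz": [45, 0, 0], "turn": [0, 0, 0], "grip": 20}
    - {"xyz": [58, 0, 0], "turn": [0, 0, 0], "grip": 20}
    - {"xyz": [64, 0, 0], "turn": [0, 0, 0], "grip": 20}
    - {"xyz": [64, 0, 0], "turn": [0, 0, 0], "grip": 20}
    - {"xyz": [64, 0, -10], "turn": [0, 0, 0], "grip": 20}
    - {"xyz": [64, 0, -20], "turn": [0, 0, 0], "grip": 20}
    - {"xyz": [64, 0, -32], "turn": [0, 0, 0], "grip": 20}
    - {"xyz": [64, 0, -45], "turn": [0, 0, 0], "grip": 20}
    - {"xyz": [64, 0, -57], "turn": [0, 0, 0], "grip": 20}
    - {"xyz": [64, 0, -70], "turn": [0, 0, 0], "grip": 20}
  force: 60

```text
t: 7.78
tool_pos: [0.5043, -0.0445, 0.1021]
orientation: [-0.12, 1.566, 0.12]
force: [3.4, 0.4, 0.6]
opening: 0.0397
```

```bash
python3 - <<'E'
from m import *
s,p=snap('scene','s4.png'); t,q=snap('top','t4.png')
print(tool()[0],tool()[2]['opening'],tool()[2]['force'])
hsv=cv2.cvtColor(np.ascontiguousarray(t),cv2.COLOR_RGB2HSV); H,S,V=[hsv[...,i].astype(int) for i in range(3)]
[print(b) for b in blobs(q,t,(S<40)&(V>170),.03,300,(190,120,280,230))]
cv2.imwrite('pics/s4c.png',cv2.resize(s[140:290,120:380],(800,462))[:,:,::-1])
E
```

```text
[ 0.50287061 -0.04444082  0.10122801] 0.039484831234140046 [ 0.83921163  0.13832444 -2.37340732]
(array([232., 171.]), array([[ 0.63  , -0.1476],
       [ 0.7132, -0.1511],
       [ 0.7251,  0.1255],
       [ 0.6418,  0.129 ]], dtype=float32), array([ 0.6775, -0.0111]), array([0.2768, 0.0833]), 87.54814147949219)
(array([238., 159.]), array([[ 0.7221, -0.1429],
       [ 0.7727, -0.1442],
       [ 0.7795,  0.1075],
       [ 0.7289,  0.1089]], dtype=float32), array([ 0.7508, -0.0177]), array([0.2519, 0.0507]), 88.45836639404297)
```

View pics/s4c.png

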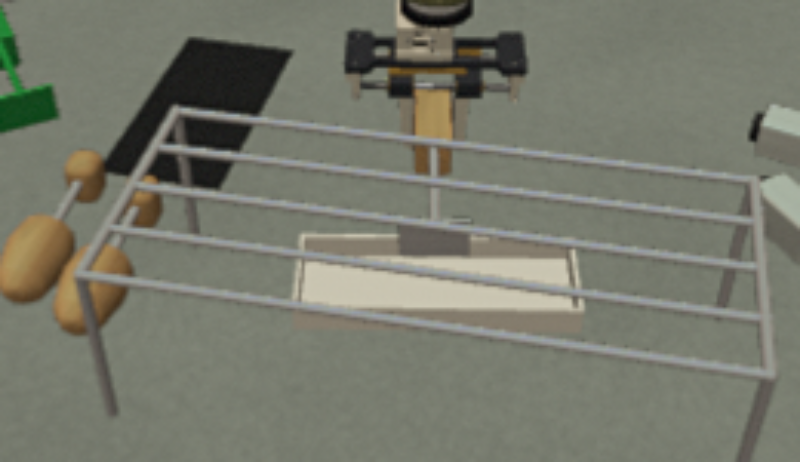

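Tray follows the plate, inside the near wall. Continue the pull.

Emit:
step_arm:
  commands:
    - {"xyz": [0, 0, -12], "turn": [0, 0, 0], "grip": 20}
    - {"xyz": [0, 0, -25], "turn": [0, 0, 0], "grip": 20}
    - {"xyz": [0, 0, -38], "turn": [0, 0, 0], "grip": 20}
    - {"xyz": [0, 0, -51], "turn": [0, 0, 0], "grip": 20}
    - {"xyz": [0, 0, -64], "turn": [0, 0, 0], "grip": 20}
    - {"xyz": [0, 0, -77], "turn": [0, 0, 0], "grip": 20}
    - {"xyz": [0, 0, -90], "turn": [0, 0, 0], "grip": 20}
    - {"xyz": [0, 0, -103], "turn": [0, 0, 0], "grip": 20}
    - {"xyz": [0, 0, -116], "turn": [0, 0, 0], "grip": 20}
    - {"xyz": [0, 0, -125], "turn": [0, 0, 0], "grip": 20}
    - {"xyz": [0, 0, -130], "turn": [0, 0, 0], "grip": 20}
    - {"xyz": [0, 0, -130], "turn": [0, 0, 0], "grip": 20}

```text
t: 9.38
tool_pos: [0.3757, -0.0642, 0.1015]
orientation: [-0.12, 1.568, 0.12]
force: [-0.2, -0.3, -1.2]
opening: 0.0393
```

```bash
python3 - <<'E'
from m import *
s,p=snap('scene','s5.png'); t,q=snap('top','t5.png')
print(tool()[0],tool()[2]['opening'],tool()[2]['force'])
hsv=cv2.cvtColor(np.ascontiguousarray(t),cv2.COLOR_RGB2HSV); H,S,V=[hsv[...,i].astype(int) for i in range(3)]
[print(b) for b in blobs(q,t,(S<40)&(V>170),.03,300,(190,120,280,250))]
cv2.imwrite('pics/s5c.png',np.hstack([cv2.resize(s[110:290,90:430],(800,423))])[:,:,::-1])
E
```

```text
[ 0.37606613 -0.0641307   0.10155672] 0.039660243428381974 [ 0.21060034  0.15419865 -0.73513938]
(array([239., 197.]), array([[ 0.5127,  0.0963],
       [ 0.554 , -0.172 ],
       [ 0.6545, -0.1566],
       [ 0.6133,  0.1117]], dtype=float32), array([ 0.5836, -0.0301]), array([0.1018, 0.2715]), 8.747668266296387)
```

View pics/s5c.png

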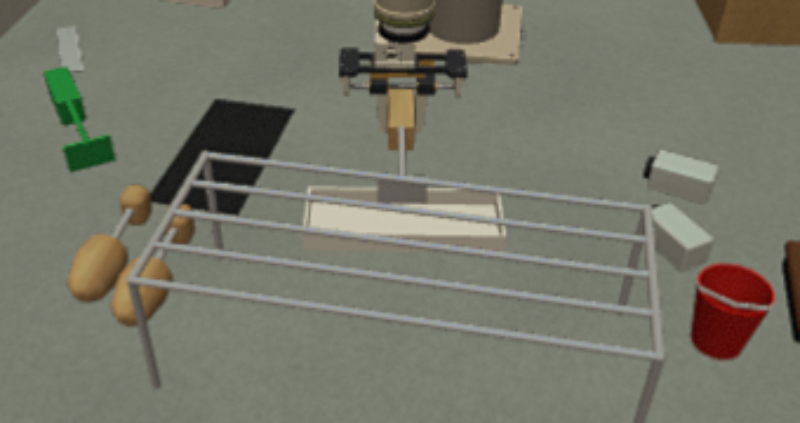

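The tray is out: its far corner is at x=0.655 and the rack front at about 0.685. Ease off, lift, and return the hook.

Emit:
step_arm:
  commands:
    - {"xyz": [0, 0, 10], "turn": [0, 0, 0], "grip": 20}
    - {"xyz": [0, 0, 12], "turn": [0, 0, 0], "grip": 20}
    - {"xyz": [-35, 0, 12], "turn": [0, 0, 0], "grip": 20}
    - {"xyz": [-75, 0, 12], "turn": [0, 0, 0], "grip": 20}
    - {"xyz": [-85, 0, 12], "turn": [0, 0, 0], "grip": 20}
    - {"xyz": [-85, 0, 12], "turn": [0, 0, 0], "grip": 20}

```text
t: 10.22
tool_pos: [0.3885, -0.0624, 0.1867]
orientation: [-0.121, 1.566, 0.12]
force: [-0.2, 0.1, -1.9]
opening: 0.0395
```

```bash
python3 - <<'E'
from h import *
plan((.403,-.323,.10),Rt(89));plan((.403,-.323,.032),Rt(89)); print(tool()[0])
E
```

```text
xyz [  22. -260.  -26.] turn [0.171 0.001 0.   ] rows 4.2
xyz [  90. -260.  -26.] turn [0.171 0.001 0.   ] rows 4.4
[ 0.38851143 -0.0623818   0.18673635]
```

Emit:
step_arm:
  commands:
    - {"xyz": [0, -50, -5], "turn": [0.03, 0, 0], "grip": 20}
    - {"xyz": [0, -100, -10], "turn": [0.06, 0, 0], "grip": 20}
    - {"xyz": [10, -150, -15], "turn": [0.1, 0, 0], "grip": 20}
    - {"xyz": [20, -200, -20], "turn": [0.14, 0, 0], "grip": 20}
    - {"xyz": [22, -240, -26], "turn": [0.171, 0, 0], "grip": 20}
    - {"xyz": [22, -260, -26], "turn": [0.171, 0, 0], "grip": 20}
    - {"xyz": [22, -260, -26], "turn": [0.171, 0, 0], "grip": 20}
    - {"xyz": [22, -260, -26], "turn": [0.171, 0, 0], "grip": 20}

```text
t: 11.22
tool_pos: [0.4015, -0.322, 0.1631]
orientation: [0.016, 1.573, -0.012]
force: [0.6, 0.1, -2.3]
opening: 0.0396
```

```bash
python3 - <<'E'
from h import *
s,p=snap('scene'); w,pw=snap('wrist')
print(tool()[0],tool()[2]['opening'])
cv2.imwrite('pics/w6.png',np.hstack([cv2.resize(w,(400,300)),cv2.resize(s[110:260,100:300],(400,300))])[:,:,::-1])
plan((.403,-.323,.032),Rt(89))
E
```

```text
[ 0.40189011 -0.32202083  0.16394616] 0.03985332871041082
xyz [67. -1.  1.] turn [ 0.001 -0.001 -0.001] rows 1.1
```

View pics/w6.png

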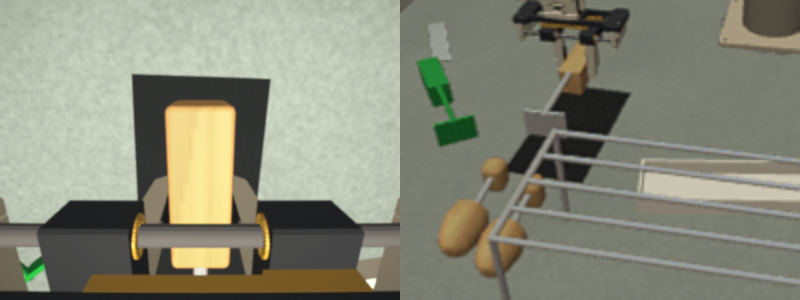

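Hook hangs level over the pad in both views. Lower and release.

Emit:
step_arm:
  commands:
    - {"xyz": [30, 0, 0], "turn": [0, 0, 0], "grip": 20}
    - {"xyz": [50, 0, 0], "turn": [0, 0, 0], "grip": 20}
    - {"xyz": [60, 0, 0], "turn": [0, 0, 0], "grip": 20}
    - {"xyz": [66, 0, 0], "turn": [0, 0, 0], "grip": 20}
    - {"xyz": [66, 0, 0], "turn": [0, 0, 0], "grip": 20}
    - {"xyz": [66, 0, 0], "turn": [0, 0, 0], "grip": 50}
    - {"xyz": [66, 0, 0], "turn": [0, 0, 0], "grip": 80}
    - {"xyz": [66, 0, 0], "turn": [0, 0, 0], "grip": 80}
    - {"xyz": [66, 0, 0], "turn": [0, 0, 0], "grip": 80}
    - {"xyz": [20, 0, 0], "turn": [0, 0, 0], "grip": 80}
    - {"xyz": [-40, 0, 0], "turn": [0, 0, 0], "grip": 80}
    - {"xyz": [-90, 0, 0], "turn": [0, 0, 0], "grip": 80}

```text
t: 12.82
tool_pos: [0.4021, -0.3233, 0.257]
orientation: [0.013, 1.57, -0.015]
force: [0.6, -1.0, 0.8]
opening: 0.0803
```

```bash
python3 - <<'E'
from m import *
s,p=snap('scene','s7.png'); w,pw=snap('wrist')
hsv=cv2.cvtColor(np.ascontiguousarray(w),cv2.COLOR_RGB2HSV); H,S,V=[hsv[...,i].astype(int) for i in range(3)]
[print(b) for b in blobs(pw,w,(S>80)&(H<25)&(V>90),.051,2000,(180,80,350,300))]
t0,R,s=tool(); print(t0,s['q'].round(3),s['t'])
# candidate can1 (.41,.356) pick pose
E
```

```text
(array([259., 167.]), array([[ 0.3344, -0.3427],
       [ 0.4449, -0.3443],
       [ 0.4454, -0.303 ],
       [ 0.335 , -0.3015]], dtype=float32), array([ 0.3899, -0.3229]), array([0.0412, 0.1105]), 89.20221710205078)
[ 0.4042979  -0.3254352   0.26210892] [-0.777 -0.076  1.773 -0.     1.433 -2.33 ] 12.925
```

The hook is back on its pad at (0.390,-0.323), handle flat. For the canisters I will pick with the tool pitched 45° outward from the cap side, then half-turn the wrist and set down again pitched 45°.

```bash
cat > c.py <<'E'
from h import *
def pick(center,tool_az,al=45,jaws=1):
    a=np.radians(tool_az); o=np.array([np.cos(a),np.sin(a),0]); u=np.array([0,0,1.]); al=np.radians(al)
    x=np.sin(al)*o-np.cos(al)*u; R=Rt(tool_az+90*jaws,x)
    return R,o
def place(R0,o,az):
    a=np.radians(az); o2=np.array([np.cos(a),np.sin(a),0]); u=np.array([0,0,1.])
    A=np.c_[-o,u,np.cross(-o,u)]; B=np.c_[u,-o2,np.cross(u,-o2)]
    return B@A.T@R0
E
python3 - <<'E'
from c import *
s=telemetry.read_state()
R,o=pick(0,35.2); C=np.array([.562,.331,.024])
print(R.round(2)); 
plan((.46,.03,.2),Rt(110)); 
plan(C-R[:,0]*.10,R)
P=place(R,o,8.75); print(P.round(2))
E
```

```text
[[ 0.58 -0.58  0.58]
 [ 0.41  0.82  0.41]
 [-0.71  0.    0.71]]
xyz [ -5. 356.  49.] turn [-0.367  0.007  0.009] rows 5.8
xyz [117. 591.  51.] turn [-0.595 -0.753  0.258] rows 9.7
[[ 0.7   0.15 -0.7 ]
 [ 0.11 -0.99 -0.11]
 [-0.71 -0.   -0.71]]
```

Emit:
step_arm:
  commands:
    - {"xyz": [-5, 60, 10], "turn": [-0.06, 0, 0], "grip": 93}
    - {"xyz": [-5, 120, 20], "turn": [-0.12, 0, 0], "grip": 93}
    - {"xyz": [-5, 180, 30], "turn": [-0.18, 0, 0], "grip": 93}
    - {"xyz": [-5, 240, 40], "turn": [-0.24, 0, 0], "grip": 93}
    - {"xyz": [-5, 300, 45], "turn": [-0.3, 0, 0], "grip": 93}
    - {"xyz": [-5, 356, 49], "turn": [-0.367, 0, 0], "grip": 93}
    - {"xyz": [-5, 356, 49], "turn": [-0.367, 0, 0], "grip": 93}
    - {"xyz": [-5, 356, 49], "turn": [-0.367, 0, 0], "grip": 93}

```text
t: 13.92
tool_pos: [0.4572, 0.0316, 0.2592]
orientation: [-0.275, 1.554, 0.274]
force: [-0.8, -0.2, 0.3]
opening: 0.093
```

```bash
python3 - <<'E'
from c import *
R,o=pick(0,35.2); C=np.array([.562,.331,.024])
plan(C-R[:,0]*.10,R); print(tool()[2]['q'].round(2),tool()[0])
E
```

```text
xyz [118. 215.  89.] turn [-0.251 -0.782  0.104] rows 4.4
[-0.04 -0.24  1.92 -0.    1.46 -1.96] [0.45718713 0.03164738 0.25917286]
```

Emit:
step_arm:
  commands:
    - {"xyz": [0, 50, 20], "turn": [-0.06, -0.17, 0.02], "grip": 93}
    - {"xyz": [0, 100, 40], "turn": [-0.12, -0.34, 0.04], "grip": 93}
    - {"xyz": [20, 150, 60], "turn": [-0.17, -0.5, 0.06], "grip": 93}
    - {"xyz": [60, 190, 80], "turn": [-0.21, -0.66, 0.085], "grip": 93}
    - {"xyz": [100, 215, 89], "turn": [-0.251, -0.782, 0.104], "grip": 93}
    - {"xyz": [118, 215, 89], "turn": [-0.251, -0.782, 0.104], "grip": 93}
    - {"xyz": [118, 215, 89], "turn": [-0.251, -0.782, 0.104], "grip": 93}
    - {"xyz": [118, 215, 89], "turn": [-0.251, -0.782, 0.104], "grip": 93}

```text
t: 14.92
tool_pos: [0.469, 0.2634, 0.1433]
orientation: [-0.24, 0.757, 0.579]
force: [0.3, 0.3, 0.9]
opening: 0.0933
```

```bash
cat > look.py <<'E'
from m import *
def look(fn):
    w,pw=snap('wrist',fn)
    hsv=cv2.cvtColor(np.ascontiguousarray(w),cv2.COLOR_RGB2HSV); H,S,V=[hsv[...,i].astype(int) for i in range(3)]
    return w,pw,hsv,H,S,V
E
python3 - <<'E'
from look import *
from c import *
w,pw,hsv,H,S,V=look('w8.png')
R,o=pick(0,35.2); C=np.array([.562,.331,.024])
plan(C-R[:,0]*.10,R); plan(C,R); print(tool()[2]['q'].round(2))
t,q=snap('top','t8.png')
for d in(-.0475,.0375,.0475): print(d,[pix(pw,C+o*(-d)+np.array([-o[1],o[0],0])*k+[0,0,.021]).round() for k in(-.0225,.0225)])
E
```

```text
xyz [ 1.  2. -4.] turn [-0.001  0.004  0.002] rows 0.1
xyz [101.   2.  -4.] turn [-0.001  0.004  0.002] rows 1.6
[ 0.29 -0.37  2.42  0.62  0.39 -2.38]
-0.0475 [array([235., 235.]), array([281., 235.])]
0.0375 [array([227., 194.]), array([289., 194.])]
0.0475 [array([226., 188.]), array([290., 188.])]
```

View pics/w8.png

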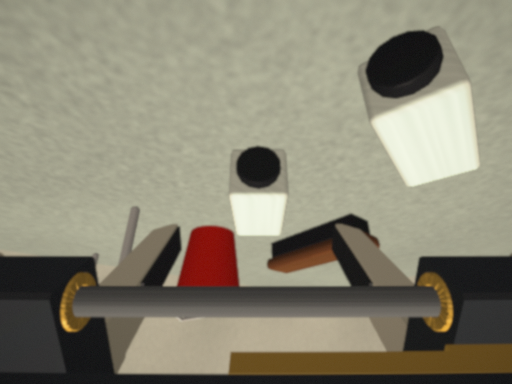

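The wrist view shows canister A centred between the fingers, base edge at (235–283, 235), as predicted. Bucket and brush are well behind. Advance and grip.

Emit:
step_arm:
  commands:
    - {"xyz": [40, 2, -4], "turn": [0, 0.004, 0], "grip": 93}
    - {"xyz": [75, 2, -4], "turn": [0, 0.004, 0], "grip": 93}
    - {"xyz": [101, 2, -4], "turn": [0, 0.004, 0], "grip": 93}
    - {"xyz": [101, 2, -4], "turn": [0, 0.004, 0], "grip": 93}
    - {"xyz": [101, 2, -4], "turn": [0, 0.004, 0], "grip": 30}
    - {"xyz": [101, 2, -4], "turn": [0, 0.004, 0], "grip": 30}
    - {"xyz": [101, 2, -4], "turn": [0, 0.004, 0], "grip": 30}
    - {"xyz": [101, 2, -4], "turn": [0, 0.004, 0], "grip": 30}
    - {"xyz": [101, 2, -4], "turn": [0, 0.004, 0], "grip": 30}
    - {"xyz": [101, 2, -4], "turn": [0, 0.004, 0], "grip": 30}
  force: 40

```text
t: 16.27
tool_pos: [0.5219, 0.3099, 0.0751]
orientation: [-0.247, 0.774, 0.572]
force: [-1.5, -2.5, 4.3]
opening: 0.0447
```

```bash
python3 - <<'E'
from c import *
p,R,s=tool(); print(p,s['opening'],s['force'],s['q'].round(2))
plan((.50,.24,.25),Rt(125)); 
E
```

```text
[0.52187201 0.30986778 0.07514008] 0.044724054243921396 [-1.50538324 -2.47000102  4.32864826] [ 0.38  0.04  2.23  0.92  0.2  -2.66]
xyz [-212.  -46.  125.] turn [-0.002  0.77   0.006] rows 4.1
```

Emit:
step_arm:
  commands:
    - {"xyz": [-30, 0, 30], "turn": [0, 0, 0], "grip": 20}
    - {"xyz": [-70, 0, 70], "turn": [0, 0.1, 0], "grip": 20}
    - {"xyz": [-110, -20, 90], "turn": [0, 0.25, 0], "grip": 20}
    - {"xyz": [-150, -35, 110], "turn": [0, 0.42, 0], "grip": 20}
    - {"xyz": [-190, -46, 125], "turn": [0, 0.6, 0], "grip": 20}
    - {"xyz": [-212, -46, 125], "turn": [0, 0.77, 0], "grip": 20}
    - {"xyz": [-212, -46, 125], "turn": [0, 0.77, 0], "grip": 20}
    - {"xyz": [-212, -46, 125], "turn": [0, 0.77, 0], "grip": 20}

```text
t: 17.27
tool_pos: [0.4999, 0.2404, 0.3133]
orientation: [-0.479, 1.519, 0.472]
force: [0.4, -0.1, -1.4]
opening: 0.0448
```

```bash
python3 - <<'E'
from c import *
p,R,s=tool(); print(p,s['opening'],R.round(2),s['q'].round(2))
plan((.50,.03,.22),Rt(20));plan((.50,.03,.22),Rt(-82)); 
E
```

```text
[0.49988457 0.24039466 0.31330564] 0.044795763594149045 [[ 0.   -0.57  0.82]
 [-0.    0.82  0.57]
 [-1.   -0.   -0.  ]] [ 0.36  0.    1.6  -0.    1.54 -1.82]
xyz [  29. -173. -120.] turn [1.829 0.002 0.005] rows 9.8
xyz [  29. -173. -120.] turn [-2.674e+00 -6.000e-03 -1.000e-03] rows 14.3
```

Emit:
step_arm:
  commands:
    - {"xyz": [0, -40, -30], "turn": [0.3, 0, 0], "grip": 20}
    - {"xyz": [10, -80, -60], "turn": [0.6, 0, 0], "grip": 20}
    - {"xyz": [20, -120, -90], "turn": [0.9, 0, 0], "grip": 20}
    - {"xyz": [29, -150, -110], "turn": [1.2, 0, 0], "grip": 20}
    - {"xyz": [29, -173, -120], "turn": [1.5, 0, 0], "grip": 20}
    - {"xyz": [29, -173, -120], "turn": [1.83, 0, 0], "grip": 20}
    - {"xyz": [29, -173, -120], "turn": [1.83, 0, 0], "grip": 20}
    - {"xyz": [29, -173, -120], "turn": [1.83, 0, 0], "grip": 20}
    - {"xyz": [29, -173, -120], "turn": [1.83, 0, 0], "grip": 20}
    - {"xyz": [29, -173, -120], "turn": [1.83, 0, 0], "grip": 20}
    - {"xyz": [29, -173, -120], "turn": [1.83, 0, 0], "grip": 20}

```text
t: 18.65
tool_pos: [0.4993, 0.0295, 0.285]
orientation: [0.946, 1.351, -0.95]
force: [0.0, -0.1, -1.4]
opening: 0.0448
```

```bash
python3 - <<'E'
from c import *
p,R,s=tool(); print(p,s['opening'],s['q'].round(2))
plan((.50,.03,.22),Rt(-81.25)); 
E
```

```text
[0.49932998 0.02954686 0.28499138] 0.04484893073613081 [-0.04 -0.13  1.79 -0.    1.49 -0.39]
xyz [-0.  1. -0.] turn [ 1.767  0.003 -0.004] rows 9.5
```

Emit:
step_arm:
  commands:
    - {"xyz": [0, 0, 0], "turn": [1.77, 0, 0], "grip": 20}
    - {"xyz": [0, 0, 0], "turn": [1.77, 0, 0], "grip": 20}
    - {"xyz": [0, 0, 0], "turn": [1.77, 0, 0], "grip": 20}
    - {"xyz": [0, 0, 0], "turn": [1.77, 0, 0], "grip": 20}
    - {"xyz": [0, 0, 0], "turn": [1.77, 0, 0], "grip": 20}
    - {"xyz": [0, 0, 0], "turn": [1.77, 0, 0], "grip": 20}
    - {"xyz": [0, 0, 0], "turn": [1.77, 0, 0], "grip": 20}
    - {"xyz": [0, 0, 0], "turn": [1.77, 0, 0], "grip": 20}
    - {"xyz": [0, 0, 0], "turn": [1.77, 0, 0], "grip": 20}
    - {"xyz": [0, 0, 0], "turn": [1.77, 0, 0], "grip": 20}
    - {"xyz": [0, 0, 0], "turn": [1.77, 0, 0], "grip": 20}

```text
t: 20.02
tool_pos: [0.4996, 0.0295, 0.2855]
orientation: [2.142, 0.159, -2.139]
force: [0.1, 1.3, -1.1]
opening: 0.0451
```

```bash
python3 - <<'E'
from c import *
p,R,s=tool(); print(p,s['opening'],s['q'].round(2))
R0,o=pick(0,35.2); P=place(R0,o,8.75)
c=np.array([.584,-.030]);a=np.radians(8.75);ty=np.array([-np.sin(a),np.cos(a)])
X=c+ty*.062; print(X)
plan((X[0],X[1],.16),P)
t,q=snap('top'); 
from m import *
hsv=cv2.cvtColor(np.ascontiguousarray(t),cv2.COLOR_RGB2HSV); H,S,V=[hsv[...,i].astype(int) for i in range(3)]
[print(b) for b in blobs(q,t,(S<60)&(V>170),.03,60,(120,120,280,250))]
E
```

```text
[0.49964658 0.02952774 0.28548072] 0.045098983920193125 [-0.04 -0.13  1.78 -0.    1.49  1.38]
[0.57456835 0.03127841]
xyz [ 80.   9. -28.] turn [ 0.001  0.784 -0.004] rows 4.2
(array([145., 238.]), array([[0.3967, 0.3276],
       [0.4353, 0.3148],
       [0.4608, 0.392 ],
       [0.4222, 0.4047]], dtype=float32), array([0.4288, 0.3598]), array([0.0812, 0.0406]), 71.69268798828125)
(array([255., 193.]), array([[ 0.5313, -0.027 ],
       [ 0.5541, -0.1719],
       [ 0.6546, -0.1561],
       [ 0.6318, -0.0112]], dtype=float32), array([ 0.593 , -0.0915]), array([0.1017, 0.1467]), 8.911102294921875)
```

Emit:
step_arm:
  commands:
    - {"xyz": [10, 2, -5], "turn": [0, 0.17, 0], "grip": 20}
    - {"xyz": [25, 4, -10], "turn": [0, 0.34, 0], "grip": 20}
    - {"xyz": [45, 6, -18], "turn": [0, 0.5, 0], "grip": 20}
    - {"xyz": [65, 9, -25], "turn": [0, 0.65, 0], "grip": 20}
    - {"xyz": [80, 9, -28], "turn": [0, 0.784, 0], "grip": 20}
    - {"xyz": [80, 9, -28], "turn": [0, 0.784, 0], "grip": 20}
    - {"xyz": [80, 9, -28], "turn": [0, 0.784, 0], "grip": 20}

```text
t: 20.95
tool_pos: [0.5298, 0.0243, 0.2078]
orientation: [2.838, 0.21, -1.176]
force: [0.4, -0.5, -1.6]
opening: 0.0453
```

```bash
python3 - <<'E'
from c import *
p,R,s=tool(); print(p,s['opening'],s['q'].round(2))
R0,o=pick(0,35.2); P=place(R0,o,8.75)
plan((.5745,.0313,.16),P); plan((.5745,.0313,.055),P)
t,q=snap('top');w,_=snap('scene')
cv2.imwrite('pics/v9.png',np.hstack([cv2.resize(w[110:260,170:370],(533,400),interpolation=3),cv2.resize(t[150:250,180:245],(260,400),interpolation=3)])[:,:,::-1])
E
```

```text
[0.52984553 0.02429249 0.20776068] 0.04526647759681131 [-0.18 -0.55  2.41  0.43  0.56  0.96]
xyz [ 1. -0.  2.] turn [ 0.002  0.001 -0.006] rows 0.0
xyz [75. -1. 76.] turn [ 0.002  0.001 -0.006] rows 1.7
```

View pics/v9.png

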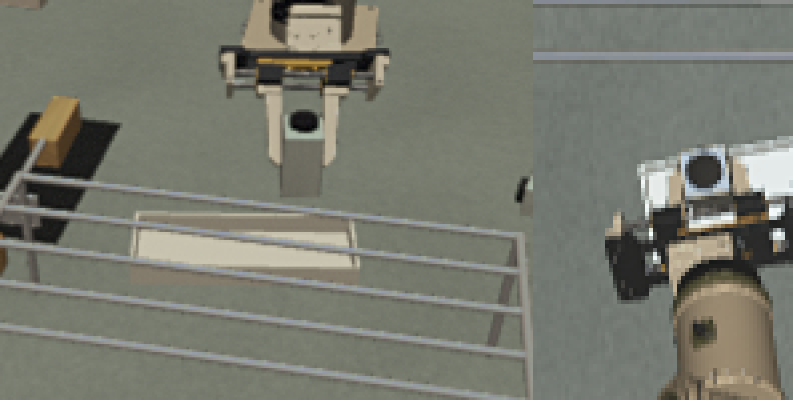

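The canister hangs upright, cap up, over the tray's left half. Lower it.

Emit:
step_arm:
  commands:
    - {"xyz": [15, 0, 20], "turn": [0, 0, 0], "grip": 20}
    - {"xyz": [35, 0, 42], "turn": [0, 0, 0], "grip": 20}
    - {"xyz": [52, 0, 59], "turn": [0, 0, 0], "grip": 20}
    - {"xyz": [63, 0, 70], "turn": [0, 0, 0], "grip": 20}
    - {"xyz": [69, 0, 76], "turn": [0, 0, 0], "grip": 20}
    - {"xyz": [72, 0, 79], "turn": [0, 0, 0], "grip": 20}
    - {"xyz": [72, 0, 79], "turn": [0, 0, 0], "grip": 20}
    - {"xyz": [72, 0, 79], "turn": [0, 0, 0], "grip": 20}

```text
t: 22.05
tool_pos: [0.5251, 0.0232, 0.1003]
orientation: [2.84, 0.21, -1.174]
force: [0.6, -0.3, -1.9]
opening: 0.0449
```

```bash
python3 - <<'E'
from c import *
p,R,s=tool(); print(p,s['opening'],s['q'].round(2),s['force'])
R0,o=pick(0,35.2); P=place(R0,o,8.75)
plan((.570,.0306,.053),P)
E
```

```text
[0.52509145 0.02320555 0.10032983] 0.04488595636095135 [-0.18 -0.29  2.46  0.84  0.31  0.51] [ 0.58919358 -0.26791624 -1.86996661]
xyz [ 1. -0.  1.] turn [ 0.001 -0.001 -0.006] rows 0.0
```

Emit:
step_arm:
  commands:
    - {"xyz": [1, 0, 1], "turn": [0, 0, 0], "grip": 20}
    - {"xyz": [2, 0, 2], "turn": [0, 0, 0], "grip": 20}
    - {"xyz": [2, 0, 2], "turn": [0, 0, 0], "grip": 20}

```text
t: 22.42
tool_pos: [0.5261, 0.0229, 0.0989]
orientation: [2.842, 0.208, -1.169]
force: [-0.8, 2.3, 5.2]
opening: 0.0451
```

Contact at +5 N. Release, back off along the tool axis.

Emit:
step_arm:
  commands:
    - {"xyz": [0, 0, 0], "turn": [0, 0, 0], "grip": 50}
    - {"xyz": [0, 0, 0], "turn": [0, 0, 0], "grip": 60}
    - {"xyz": [0, 0, 0], "turn": [0, 0, 0], "grip": 75}
    - {"xyz": [0, 0, 0], "turn": [0, 0, 0], "grip": 75}
    - {"xyz": [0, 0, 0], "turn": [0, 0, 0], "grip": 75}
    - {"xyz": [-40, 0, 0], "turn": [0, 0, 0], "grip": 75}
    - {"xyz": [-80, 0, 0], "turn": [0, 0, 0], "grip": 75}
    - {"xyz": [-120, 0, 0], "turn": [0, 0, 0], "grip": 75}
    - {"xyz": [-120, 0, 0], "turn": [0, 0, 0], "grip": 75}

```text
t: 23.55
tool_pos: [0.4893, 0.0058, 0.2029]
orientation: [2.817, 0.219, -1.226]
force: [0.0, 0.4, -0.4]
opening: 0.0749
```

```bash
python3 - <<'E'
from c import *
from m import *
p,R,s=tool(); print(p,s['opening'],s['q'].round(2),s['force'])
t,q=snap('top');w,_=snap('scene')
cv2.imwrite('pics/v10.png',np.hstack([cv2.resize(w[110:260,170:370],(533,400),interpolation=3),cv2.resize(t[150:250,180:245],(260,400),interpolation=3)])[:,:,::-1])
hsv=cv2.cvtColor(np.ascontiguousarray(t),cv2.COLOR_RGB2HSV); H,S,V=[hsv[...,i].astype(int) for i in range(3)]
print('cap',*blobs(q,t,V<70,.099,15,(195,170,262,205)))
print('can',*blobs(q,t,(S<60)&(V>170),.045,60,(120,215,165,255)))
Rd=Rt(-18.3); R2,o=pick(0,71.7,jaws=-1); print(o)
plan((.45,.17,.22),Rt(-50))
E
```

```text
[0.48925674 0.00579473 0.20292229] 0.07493588002940602 [-0.26 -0.7   2.49  0.45  0.69  0.9 ] [ 0.02761422  0.44157658 -0.4172962 ]
cap (array([225., 197.]), array([[0.5641, 0.0169],
       [0.5878, 0.0162],
       [0.5885, 0.0438],
       [0.5648, 0.0444]], dtype=float32), array([0.5763, 0.0303]), array([0.0276, 0.0237]), 88.48810577392578)
can (array([144., 238.]), array([[0.3953, 0.3243],
       [0.4348, 0.3114],
       [0.4597, 0.3881],
       [0.4202, 0.4009]], dtype=float32), array([0.4275, 0.3562]), array([0.0806, 0.0415]), 72.02812957763672)
[0.31399246 0.94942548 0.        ]
xyz [ -71. -168.  -49.] turn [-0.518 -0.727 -0.199] rows 4.9
```

View pics/v10.png

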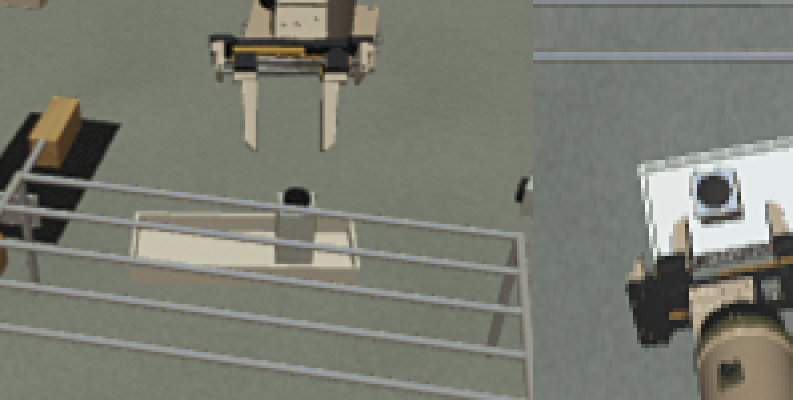

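Canister A stands upright in the tray, cap at about (0.577,0.030). Now canister B.

Emit:
step_arm:
  commands:
    - {"xyz": [-20, -30, -10], "turn": [-0.1, -0.15, -0.04], "grip": 93}
    - {"xyz": [-40, -70, -20], "turn": [-0.2, -0.3, -0.08], "grip": 93}
    - {"xyz": [-60, -110, -30], "turn": [-0.3, -0.45, -0.12], "grip": 93}
    - {"xyz": [-71, -140, -40], "turn": [-0.42, -0.6, -0.16], "grip": 93}
    - {"xyz": [-71, -168, -49], "turn": [-0.518, -0.727, -0.199], "grip": 93}
    - {"xyz": [-71, -168, -49], "turn": [-0.518, -0.727, -0.199], "grip": 93}
    - {"xyz": [-71, -168, -49], "turn": [-0.518, -0.727, -0.199], "grip": 93}

```text
t: 24.52
tool_pos: [0.4493, 0.1704, 0.2818]
orientation: [1.813, 0.663, -1.821]
force: [0.5, 0.0, 0.1]
opening: 0.093
```

```bash
python3 - <<'E'
from c import *
p,R,s=tool(); print(p,s['q'].round(2))
R2,o=pick(0,71.8,jaws=-1); plan((.426,.351,.11),R2)
E
```

```text
[0.44933573 0.1704228  0.28181204] [ 0.26 -0.18  1.84  0.    1.49  1.13]
xyz [ 126. -129.  -60.] turn [-0.527  0.767 -0.214] rows 5.1
```

Emit:
step_arm:
  commands:
    - {"xyz": [10, -30, -10], "turn": [-0.1, 0.15, -0.04], "grip": 93}
    - {"xyz": [30, -60, -25], "turn": [-0.2, 0.3, -0.08], "grip": 93}
    - {"xyz": [60, -90, -40], "turn": [-0.3, 0.45, -0.12], "grip": 93}
    - {"xyz": [90, -115, -50], "turn": [-0.4, 0.6, -0.16], "grip": 93}
    - {"xyz": [115, -129, -60], "turn": [-0.48, 0.7, -0.195], "grip": 93}
    - {"xyz": [126, -129, -60], "turn": [-0.527, 0.767, -0.214], "grip": 93}
    - {"xyz": [126, -129, -60], "turn": [-0.527, 0.767, -0.214], "grip": 93}
    - {"xyz": [126, -129, -60], "turn": [-0.527, 0.767, -0.214], "grip": 93}
    - {"xyz": [126, -129, -60], "turn": [-0.527, 0.767, -0.214], "grip": 93}

```text
t: 25.65
tool_pos: [0.4135, 0.3079, 0.1598]
orientation: [2.066, 1.491, -0.851]
force: [0.3, 1.3, 0.2]
opening: 0.0928
```

```bash
python3 - <<'E'
from c import *
from look import *
p,R,s=tool(); print(p,s['q'].round(2))
R2,o=pick(0,71.8,jaws=-1); C=np.array([.426,.351,.0225]); plan(C+[0,0,.0875],R2);  plan(C+[0,0,.001],R2)
w,pw,hsv,H,S,V=look('w11.png')
n=np.array([-o[1],o[0],0])
for d in(-.0475,.0375): print(d,[pix(pw,C-o*d+n*k+[0,0,.0225]).round() for k in(-.0225,.0225)])
E
```

```text
[0.41347928 0.30785926 0.15980967] [ 0.17 -0.29  2.33  0.92  0.91 -0.03]
xyz [ 2. -2.  3.] turn [ 0.003 -0.001 -0.004] rows 0.1
xyz [63. -2. 65.] turn [ 0.003 -0.001 -0.004] rows 1.4
-0.0475 [array([282., 224.]), array([228., 224.])]
0.0375 [array([287., 337.]), array([222., 337.])]
```

View pics/w11.png

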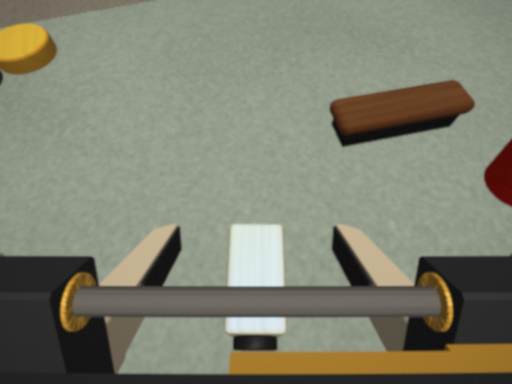

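Canister B is centred, base edge (229–284, 224) as predicted. Descend straight and grip.

Emit:
step_arm:
  commands:
    - {"xyz": [20, -2, 22], "turn": [0, 0, 0], "grip": 93}
    - {"xyz": [40, -2, 42], "turn": [0, 0, 0], "grip": 93}
    - {"xyz": [55, -2, 57], "turn": [0, 0, 0], "grip": 93}
    - {"xyz": [63, -2, 65], "turn": [0, 0, 0], "grip": 93}
    - {"xyz": [63, -2, 65], "turn": [0, 0, 0], "grip": 93}
    - {"xyz": [63, -2, 65], "turn": [0, 0, 0], "grip": 30}
    - {"xyz": [63, -2, 65], "turn": [0, 0, 0], "grip": 30}
    - {"xyz": [63, -2, 65], "turn": [0, 0, 0], "grip": 30}
    - {"xyz": [63, -2, 65], "turn": [0, 0, 0], "grip": 30}
    - {"xyz": [63, -2, 65], "turn": [0, 0, 0], "grip": 30}
    - {"xyz": [63, -2, 65], "turn": [0, 0, 0], "grip": 30}

```text
t: 27.08
tool_pos: [0.4107, 0.3071, 0.0679]
orientation: [2.065, 1.493, -0.852]
force: [0.6, -1.7, 1.3]
opening: 0.0446
```

```bash
python3 - <<'E'
from c import *
p,R,s=tool(); print(p,s['opening'],s['force'],s['q'].round(2)); R2,o=pick(0,71.8,jaws=-1)
g=p+R[:,0]*.065; print('grasp-centre: up',g[2]-.0225,'toward base',(g-[.426,.351,0])@o)
plan((.44,.25,.25),Rt(-18))
E
```

```text
[0.41066027 0.30710872 0.0678875 ] 0.044613197257804424 [ 0.57863104 -1.72979034  1.26651758] [ 0.17 -0.04  2.34  1.11  0.77 -0.32]
grasp-centre: up -0.0005432442716550093 toward base -0.0004937013762376319
xyz [-206.   46. -143.] turn [-0.002 -0.786 -0.004] rows 4.2
```

Emit:
step_arm:
  commands:
    - {"xyz": [-30, 0, -30], "turn": [0, 0, 0], "grip": 20}
    - {"xyz": [-70, 0, -70], "turn": [0, -0.1, 0], "grip": 20}
    - {"xyz": [-110, 15, -95], "turn": [0, -0.25, 0], "grip": 20}
    - {"xyz": [-150, 30, -120], "turn": [0, -0.42, 0], "grip": 20}
    - {"xyz": [-190, 46, -143], "turn": [0, -0.6, 0], "grip": 20}
    - {"xyz": [-206, 46, -143], "turn": [0, -0.786, 0], "grip": 20}
    - {"xyz": [-206, 46, -143], "turn": [0, -0.786, 0], "grip": 20}
    - {"xyz": [-206, 46, -143], "turn": [0, -0.786, 0], "grip": 20}

```text
t: 28.08
tool_pos: [0.4388, 0.2508, 0.3125]
orientation: [1.44, 1.044, -1.438]
force: [-0.5, -0.9, -2.5]
opening: 0.0447
```

```bash
python3 - <<'E'
from c import *
p,R,s=tool(); print(p,s['opening'],s['q'].round(2)); R2,o=pick(0,71.8,jaws=-1)
P=place(R2,o,-10); print(P.round(2))
plan((.47,.0,.26),Rt(30)); plan((.50,-.08,.26),Rt(80))
E
```

```text
[0.43884624 0.25084933 0.31250734] 0.044654661606735875 [ 0.42 -0.13  1.73  0.    1.54  0.73]
[[ 0.7   0.17  0.7 ]
 [-0.12  0.98 -0.12]
 [-0.71 -0.    0.71]]
xyz [-13. 108. 229.] turn [-0.84  -0.002 -0.   ] rows 4.5
xyz [-13. 161. 295.] turn [-1.713e+00 -2.000e-03 -1.000e-03] rows 9.2
```

Emit:
step_arm:
  commands:
    - {"xyz": [-13, 20, 40], "turn": [-0.18, 0, 0], "grip": 20}
    - {"xyz": [-13, 40, 80], "turn": [-0.36, 0, 0], "grip": 20}
    - {"xyz": [-13, 60, 120], "turn": [-0.54, 0, 0], "grip": 20}
    - {"xyz": [-13, 85, 160], "turn": [-0.72, 0, 0], "grip": 20}
    - {"xyz": [-13, 108, 200], "turn": [-0.9, 0, 0], "grip": 20}
    - {"xyz": [-13, 125, 240], "turn": [-1.08, 0, 0], "grip": 20}
    - {"xyz": [-13, 145, 270], "turn": [-1.26, 0, 0], "grip": 20}
    - {"xyz": [-13, 161, 295], "turn": [-1.44, 0, 0], "grip": 20}
    - {"xyz": [-13, 161, 295], "turn": [-1.62, 0, 0], "grip": 20}
    - {"xyz": [-13, 161, 295], "turn": [-1.713, 0, 0], "grip": 20}
    - {"xyz": [-13, 161, 295], "turn": [-1.713, 0, 0], "grip": 20}
    - {"xyz": [-13, 161, 295], "turn": [-1.713, 0, 0], "grip": 20}

```text
t: 29.58
tool_pos: [0.4999, -0.08, 0.3272]
orientation: [0.14, 1.564, -0.139]
force: [0.4, -0.1, -1.4]
opening: 0.0448
```

```bash
python3 - <<'E'
from c import *
p,R,s=tool(); print(p,s['opening'],s['q'].round(2)); R2,o=pick(0,71.8,jaws=-1)
P=place(R2,o,-10)
plan((.5935,-.091,.16),P)
E
```

```text
[ 0.4998563  -0.08001424  0.32722983] 0.04479417790180484 [-0.26 -0.14  1.71  0.    1.57 -1.65]
xyz [121.   6.  48.] turn [-0.004 -0.783  0.001] rows 4.2
```

Emit:
step_arm:
  commands:
    - {"xyz": [10, 2, 8], "turn": [0, -0.17, 0], "grip": 20}
    - {"xyz": [35, 4, 18], "turn": [0, -0.34, 0], "grip": 20}
    - {"xyz": [65, 6, 30], "turn": [0, -0.5, 0], "grip": 20}
    - {"xyz": [95, 6, 40], "turn": [0, -0.65, 0], "grip": 20}
    - {"xyz": [115, 6, 48], "turn": [0, -0.783, 0], "grip": 20}
    - {"xyz": [121, 6, 48], "turn": [0, -0.783, 0], "grip": 20}
    - {"xyz": [121, 6, 48], "turn": [0, -0.783, 0], "grip": 20}
    - {"xyz": [121, 6, 48], "turn": [0, -0.783, 0], "grip": 20}

```text
t: 30.58
tool_pos: [0.5505, -0.0829, 0.21]
orientation: [0.068, 0.781, -0.167]
force: [0.1, -1.1, -2.3]
opening: 0.045
```

```bash
python3 - <<'E'
from c import *
from m import *
p,R,s=tool(); print(p,s['opening'],s['q'].round(2)); R2,o=pick(0,71.8,jaws=-1)
P=place(R2,o,-10)
plan((.5935,-.091,.16),P); plan((.5935,-.091,.0535),P)
t,q=snap('top'); w,_=snap('scene')
hsv=cv2.cvtColor(np.ascontiguousarray(t),cv2.COLOR_RGB2HSV); V=hsv[...,2].astype(int)
[print('cap',b[0],b[2]) for b in blobs(q,t,V<70,.207,15,(200,160,290,210))]
cv2.imwrite('pics/v12.png',np.hstack([cv2.resize(w[110:260,170:370],(533,400),interpolation=3),cv2.resize(t[150:250,200:265],(260,400),interpolation=3)])[:,:,::-1])
E
```

```text
[ 0.55048544 -0.08294068  0.20997996] 0.044975857216127756 [-0.28 -0.45  2.34  0.17  0.47 -1.79]
xyz [ 1. -0. -4.] turn [-0.     0.002  0.001] rows 0.1
xyz [ 76.  -0. -80.] turn [-0.     0.002  0.001] rows 1.8
cap [269. 205.] [ 0.5284 -0.1355]
cap [264. 197.] [ 0.5569 -0.1218]
cap [239. 202.] [ 0.5479 -0.0278]
cap [256. 188.] [ 0.5944 -0.0915]
```

View pics/v12.png

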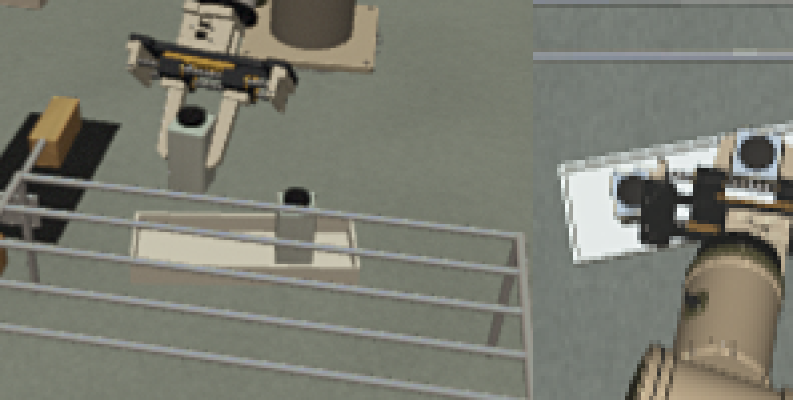

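Canister B hangs upright, cap at (190,115) in the crop. The gripper body would come close to A, so I shift the target about 23 mm right before lowering.

Emit:
step_arm:
  commands:
    - {"xyz": [5, -22, 5], "turn": [0, 0, 0], "grip": 20}
    - {"xyz": [5, -22, 5], "turn": [0, 0, 0], "grip": 20}
    - {"xyz": [22, -22, -13], "turn": [0, 0, 0], "grip": 20}
    - {"xyz": [42, -22, -35], "turn": [0, 0, 0], "grip": 20}
    - {"xyz": [60, -22, -54], "turn": [0, 0, 0], "grip": 20}
    - {"xyz": [72, -22, -66], "turn": [0, 0, 0], "grip": 20}
    - {"xyz": [78, -22, -72], "turn": [0, 0, 0], "grip": 20}
    - {"xyz": [80, -22, -74], "turn": [0, 0, 0], "grip": 20}
    - {"xyz": [80, -22, -74], "turn": [0, 0, 0], "grip": 20}

```text
t: 31.8
tool_pos: [0.5504, -0.1048, 0.0995]
orientation: [0.068, 0.782, -0.166]
force: [0.8, 0.7, 0.3]
opening: 0.0448
```

```bash
python3 - <<'E'
from c import *
p,R,s=tool(); print(p+.065*R[:,0],s['opening'],s['q'].round(2),s['force']); R2,o=pick(0,71.8,jaws=-1)
P=place(R2,o,-10)
plan((.597,-.114,.0515),P)
E
```

```text
[ 0.5957618  -0.11281123  0.05359759] 0.04476790053644636 [-0.34 -0.17  2.37  0.63  0.2  -2.31] [0.77871577 0.6994357  0.26538847]
xyz [ 2. -1. -0.] turn [-0.     0.002  0.   ] rows 0.0
```

Emit:
step_arm:
  commands:
    - {"xyz": [1, 0, -1], "turn": [0, 0, 0], "grip": 20}
    - {"xyz": [1, 0, -1], "turn": [0, 0, 0], "grip": 20}
    - {"xyz": [1, 0, -1], "turn": [0, 0, 0], "grip": 50}
    - {"xyz": [1, 0, -1], "turn": [0, 0, 0], "grip": 60}
    - {"xyz": [1, 0, -1], "turn": [0, 0, 0], "grip": 75}
    - {"xyz": [1, 0, -1], "turn": [0, 0, 0], "grip": 75}
    - {"xyz": [1, 0, -1], "turn": [0, 0, 0], "grip": 75}
    - {"xyz": [-40, 0, 0], "turn": [0, 0, 0], "grip": 75}
    - {"xyz": [-80, 0, 0], "turn": [0, 0, 0], "grip": 75}
    - {"xyz": [-120, 0, 0], "turn": [0, 0, 0], "grip": 75}
    - {"xyz": [-150, 0, 0], "turn": [0, 0, 0], "grip": 75}
    - {"xyz": [-150, 0, 0], "turn": [0, 0, 0], "grip": 75}

```text
t: 33.3
tool_pos: [0.4789, -0.0939, 0.2225]
orientation: [0.07, 0.809, -0.166]
force: [0.3, -0.2, 0.6]
opening: 0.0752
```

```bash
python3 - <<'E'
from c import *
p,R,s=tool(); print(p,s['q'].round(2))
plan((.40,.20,.28),Rt(90))
E
```

```text
[ 0.47890406 -0.09394714  0.22245701] [-0.39 -0.76  2.49  0.23  0.67 -1.91]
xyz [-178.  276.   -9.] turn [-0.166  0.758  0.068] rows 5.2
```

Move clear to the left for an unobstructed final look.

Emit:
step_arm:
  commands:
    - {"xyz": [-50, 30, 30], "turn": [0, 0.1, 0], "grip": 75}
    - {"xyz": [-90, 70, 20], "turn": [-0.05, 0.25, 0.02], "grip": 75}
    - {"xyz": [-120, 120, 10], "turn": [-0.08, 0.4, 0.03], "grip": 75}
    - {"xyz": [-150, 170, 0], "turn": [-0.12, 0.55, 0.05], "grip": 75}
    - {"xyz": [-178, 220, -9], "turn": [-0.166, 0.7, 0.068], "grip": 75}
    - {"xyz": [-178, 276, -9], "turn": [-0.166, 0.758, 0.068], "grip": 75}
    - {"xyz": [-178, 276, -9], "turn": [-0.166, 0.758, 0.068], "grip": 75}
    - {"xyz": [-178, 276, -9], "turn": [-0.166, 0.758, 0.068], "grip": 75}
    - {"xyz": [-178, 276, -9], "turn": [-0.166, 0.758, 0.068], "grip": 75}

```text
t: 34.42
tool_pos: [0.3994, 0.1999, 0.342]
orientation: [0.003, 1.577, 0.002]
force: [-0.3, -0.6, -0.7]
opening: 0.0754
```

```bash
python3 - <<'E'
from m import *
t,q=snap('top','t13.png'); w,_=snap('scene','s13.png')
hsv=cv2.cvtColor(np.ascontiguousarray(t),cv2.COLOR_RGB2HSV); H,S,V=[hsv[...,i].astype(int) for i in range(3)]
[print('cap',b[0],b[2]) for b in blobs(q,t,V<70,.099,15,(200,170,290,210))]
[print('tray',b[1:]) for b in blobs(q,t,(S<60)&(V>150),.03,300,(190,150,290,225))]
[print('hook',b[1:]) for b in blobs(q,t,(S>80)&(H<25)&(V>90),.051,60,(280,220,345,262))]
[print('pad',b[2:]) for b in blobs(q,t,(V<40),.003,200,(290,180,340,270))]
print(telemetry.read_state()['t'],telemetry.read_state()['tool_pos'])
cv2.imwrite('pics/v13.png',np.hstack([cv2.resize(w[90:290],(512,300))[:, :],cv2.resize(t[90:290,90:350],(288,300))])[:,:,::-1])
E
```

```text
cap [225. 197.] [0.5763 0.0303]
cap [261. 192.] [ 0.5943 -0.1134]
tray (array([[ 0.5119,  0.0961],
       [ 0.5537, -0.1725],
       [ 0.6564, -0.1565],
       [ 0.6146,  0.1121]], dtype=float32), array([ 0.5841, -0.0302]), array([0.1039, 0.2718]), 8.848937034606934)
hook (array([[ 0.3375, -0.3044],
       [ 0.3376, -0.3426],
       [ 0.4449, -0.3425],
       [ 0.4448, -0.3043]], dtype=float32), array([ 0.3912, -0.3234]), array([0.1073, 0.0382]), 0.05708005651831627)
pad (array([ 0.4551, -0.3258]), array([0.1356, 0.2748]), 87.08512878417969)
34.525 [0.3994364  0.1998002  0.34263804]
```

View pics/v13.png

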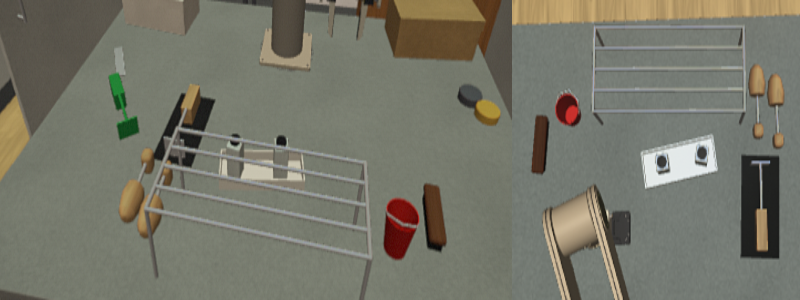

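Both canisters stand upright in the tray, which is clear of the rack. The hook lies on its pad, and the bucket, brush and shoe trees are in place.

```bash
python3 -c "
from plant import robot; print(robot.close_job())"
```

```text
the job is handed in; nothing more can be done
None
```

The job is done and handed in after about 35 s of robot time. I gripped the hook and set its plate inside the tray's near wall. I drew the tray out from under the rack, touching it only with the hook, and laid the hook back on its pad. Then I stood the two canisters present upright, cap up, on the tray floor; no third canister was in view.

The last pictures showed:
- **Tray:** its farthest corner is at x ≈ 0.656 m and the rack's front edge at about 0.685 m, so it is clear by roughly 3 cm.
- **Canisters:** their caps are at (0.576, 0.030) and (0.594, -0.113), both inside the tray.
- **Hook:** its handle is centred at (0.391, -0.323) on the pad.
- **Bucket, brush and shoe trees:** they look to be where they started. I judged this by eye and did not measure them.

None of the checks failed or disagreed.

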